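Hang the tray bracket on the slotted upright

TASK

Pick up the steel tray bracket by its middle rib, put both of its claws into the two slots of the upright, and press it down until it clicks past the spring catch and sits fully home and level, then let go of it. Work by feel and gently, never forcing the bracket against the upright (keep below about 30 N), and do not shift or upset the glassware and bottles standing about.

Things in the scene. Friction and masses are not known exactly. Their poses are not given: they have to be found in the camera images.
- bracket: Loose steel tray bracket, 0.25 to 0.46 kg, standing on its tray. Origin at the bottom of its back plate's rear face, mid-width. Axes: x from the tray towards the claws, y across, z up. Tray 110 (x) x 80 (y) mm, 6 mm thick, rims 14 mm high, wholly in front (-x) of the origin; back plate 50 mm wide, 8 mm thick, 120 mm high at its rear end.
- grip_point (a point): Where to grip the bracket: centre of the grip on its rib, 62 mm in front (-x) of the rear face, 54 mm above the tray's underside; the bracket's axes. The rib stands lengthwise on the middle of the tray, 12 mm thick in y, 66 mm high, and runs from 33 mm in front of (-x) to 54 mm behind this point: pinch it across y.
- claw_point (a point): Middle of the back plate's rear face, at the underside of the lower claw's neck, 38 mm above the tray's underside; the bracket's axes. Two like claws, the upper 50 mm above the lower, 5 mm wide (y), stick out 12.5 mm in +x: neck 10 mm high, then a tooth that hangs 13 mm below the neck, 5.5 mm clear of the rear face.
- flange_top (a point): Middle of the flange (17 x 50 mm) on top of the bracket's back plate, 120 mm above the tray's underside; the bracket's axes. Keep hold of the rib while hooking and pressing: let go before the teeth are down behind the strip, the bracket tips out.
- upright: Fixed slotted upright: grey column on a foot plate 140 x 130 x 10 mm reaching 35 mm in front of the strip. Origin on the bench, straight below the front face of the strip, mid-width of the column. x points into the upright (away from the bracket's side), y sideways, z up. The claws go in along x, bracket level and its axes parallel to these.
- slot_point (a point): Front face of the upright's strip, 88 mm above the bench, level with the lower slot's bottom edge, mid-width of the column; the upright's axes. Two slots, 8 mm wide, 28 mm high, the upper 50 mm above. The strip (4 mm thick, hollow 22 mm behind) is clamped by hand: both slots lie together up to 6 mm to either side (y) of this point, unmeasured; find them by sight or feel.
- strip_top (a point): Top of the strip's front face, 176 mm above the bench. How it goes: hold claw_point 15.5 mm (+-2) above slot_point, push in along x till the rear face meets the strip (a claw beside its slot stops 12 mm short), then press down 15.5 mm. In the first 7 mm a spring catch resists with 4 to 10 N beyond the weight, then snaps over. Home: claw_point level with slot_point, 0 to 2 mm in front.
- flask: conical glass flask with stopper, 68 x 68 x 121 mm, beside the upright; origin at the centre of its underside; leave it alone
- drop_bottle: small amber dropper bottle with white cap, 40 x 40 x 81 mm, beside the upright; origin at the centre of its underside; leave it alone
- beaker: glass beaker 67 x 73 x 86 mm, on the bench nearer the robot; origin at the centre of its underside; leave it alone
- jar: white jar with a screw lid, 45 x 45 x 62 mm, on the bench nearer the robot; origin at the centre of its underside; leave it alone

How it is judged:
By the outcome, as a careful person would: the job done as asked, in the order asked, and still so for the second after the job is handed in, with the robot touching nothing.
It also fails if it takes over 51 s, if anything falls off the work surface, if the arm or the gripper's body presses on something with over 40 N, if the wrist force passes 120 N, or if a joint passes its speed limit or range.

ROBOT

A 6-joint arm with a two-finger parallel gripper is mounted at the origin on the work surface; the furniture and walls round the work are solid. World frame = base frame: x ahead of the robot, y to its left, z up, the work surface at z = 0. Lengths are in m, angles in degrees, forces in N, time in s.
With the tool pointing down it reaches from about 0.3 to 0.75 m from the base axis. Payload 8.5 kg.
Tool frame: the origin (TCP) lies between the finger pads; the fingertips stand 8 mm ahead of it and the grasp point (between the pads) lies 11 mm behind it; y points along the fingers, z is the direction in which the jaws open and shut, and the axes are right-handed (so a half turn about y gives the same grasp; the last joint's range is limited). The gripper opens to 85 mm and grips with 20 to 120 N. Pads are 22 mm wide; open, the fingers measure 114 mm over their backs; the gripper's body (76 mm by 85 mm) begins 54 mm behind the grasp point. The pads swing forward as they close: fully open they stand 13 mm farther back than shut.
Start: joints at [51.32, 21.807, 74.336, -0, 83.858, -12.336], TCP at [0.244, 0.493, 0.239] pointing down, gripper open.
Joint ranges: [-178.18, 178.18], [-50.72, 133.34], [12.68, 142.11], [-81.47, 261.47], [9.98, 163.14], [-165.26, 165.26]. Speed limits (degrees/s): [136.94, 136.94, 180, 180, 180, 180].

INTERFACE

Orientations are given as a 3x3 rotation matrix whose columns are the frame's x, y, z axes.
In Python, from rig import env, get_image gives the robot as it stands.
- The arm moves only by the tool move_arm, never from a script. Its argument "targets" is one flat list of numbers, 6 for each row, row after row: the shift along the tool's x, y, z in mm, then the turn, a rotation vector about the tool's x, y, z in rad. A call has exactly 5 rows; each row shifts and turns the commanded pose from where the row before left it, along the tool's axes as they then stand; what a row does not reach is not made up. A row lasts 1/8 s, in which the tool goes at most 62.5 mm and 10.7 degrees, less where a joint would pass 70% of its speed; a pose out of reach is approached as far as the arm can. A call is refused whole if a number of a shift passes 62.5 or a number of a turn 0.188, either way. A call with a gripper value outside its range is refused whole. "hand" is the opening, from -1 (shut) to 1 (fully open), so that 0 is half open, set as the call begins (left out, the last holds). The fingers move at their own pace and stop on an object; "squeeze" is the grip in N (left out, the last holds). Time passes only in rows, so rows that do not move let the fingers close, or fill a call up. It gives the time, the measured TCP pose, the force and the opening at its end, in the units of the state.
- env.observe(): the state, without advancing time (a new reading comes with each control period).
- get_image(name): name is "scene" or "top" or "wrist"; returns a dict with "pixels" (384x512x3 uint8, red, green, blue), "z_map" (384x512 float32, m along the optical axis (not along the pixel's ray), 0 where there is no reading), "intrinsics" (3x3 intrinsics, pixels), "k1" (the pictures are not rectified: a ray, as slopes to the right and down, at radius r is drawn at 1 + k1 r^2 times it, then the intrinsics apply), "R" (3x3) and "t" (3): a world point X has camera coordinates R X + t; the wrist camera has in their place "mount" (4x4, takes a point from camera to tool coordinates, whose origin is the TCP and whose axes are the tool frame's). Camera axes: x right, y down, z forward; pixel columns grow to the right and rows downward; lengths in m; the calibration is good to about 2 mm. A picture is of the moment at which its call begins: read the wrist's pose just before it.
- env.close_job(): hands the job in, once; it reports no verdict.
The state is a dict: "time_s": time; "q": joint angles; "qvel": joint speeds; "joint_efforts": joint torques, N m; "position": TCP position; "tool_rot": TCP orientation; "ft_force": force on the tool from outside, world axes, zero at the start; "wrist_torque": the same for the moment, N m; "grip_width": finger opening in m.
Only numpy, scipy, OpenCV 4.12 (cv2) and the standard library are available. Lean on these libraries where they do the work, as an engineer would, in place of code of your own. Each camera call takes 0.05 s, during which the arm holds its last target.

## Working session

There is one attempt and no reset: what is moved stays moved. The work goes in short steps, Python scripts to look and compute and a tool call to move; the robot and the scene stay as the last step left them, time stands still between calls to the robot, and variables do not carry over. Pictures are saved under pics/ and viewed, and the job is handed in when it is done.

Besides the shell and the picture viewer there is one more tool, called as name(argument=value, ...) on one line, values as JSON. move_arm: Moves the arm, as the interface text tells. Its arguments: {"type":"object","properties":{"targets":{"type":"array"},"hand":{"type":"number"},"squeeze":{"type":"number"}},"required":["targets"]}

```bash
ls; mkdir -p pics; cat > h.py <<'E'
import numpy as np, cv2
from rig import env, get_image
def cap(n,tag):
    s=env.observe(); im=get_image(n); 
    np.savez(f'pics/{tag}.npz',pos=s['position'],rot=np.array(s['tool_rot']),**{k:np.array(v) for k,v in im.items()})
    cv2.imwrite(f'pics/{tag}.png',np.array(im['pixels'])[:,:,::-1]); return im
def load(tag): return dict(np.load(f'pics/{tag}.npz'))
def camRt(d):
    if 'R' in d: return d['R'],d['t']
    M=d['mount']; Rw=d['rot']@M[:3,:3]; tw=d['rot']@M[:3,3]+d['pos']
    return Rw.T, -Rw.T@tw
def slope(d,u,v):
    K=d['intrinsics'];k=float(d['k1']); x=(u-K[0,2])/K[0,0]; y=(v-K[1,2])/K[1,1]
    a,b=x,y
    for _ in range(20):
        f=1+k*(a*a+b*b); a,b=x/f,y/f
    return a,b
def ray(d,u,v):
    R,t=camRt(d); a,b=slope(d,u,v); return -R.T@t, R.T@np.array([a,b,1.])
def px(d,u,v,z=None):
    R,t=camRt(d); a,b=slope(d,u,v); z=d['z_map'][int(v),int(u)] if z is None else z
    return R.T@(np.array([a*z,b*z,z])-t)
def atz(d,u,v,z):
    o,r=ray(d,u,v); return o+r*(z-o[2])/r[2]
def cloud(d):
    h,w=d['z_map'].shape; u,v=np.meshgrid(np.arange(w),np.arange(h)); a,b=slope(d,u.astype(float),v.astype(float)); z=d['z_map']
    R,t=camRt(d); P=np.stack([a*z,b*z,z],-1)-t; P=P@R; P[z==0]=np.nan; return P
def proj(d,X):
    R,t=camRt(d); c=R@np.array(X)+t; a,b=c[0]/c[2],c[1]/c[2]; f=1+float(d['k1'])*(a*a+b*b); K=d['intrinsics']
    return K[0,0]*a*f+K[0,2],K[1,1]*b*f+K[1,2]
def tri(*obs):
    A=np.zeros((3,3));B=np.zeros(3)
    for d,u,v in obs:
        o,r=ray(d,u,v); r=r/np.linalg.norm(r); M=np.eye(3)-np.outer(r,r); A+=M;B+=M@o
    return np.linalg.solve(A,B)
def big(tag,u0,v0,u1,v1,s):
    im=cv2.imread(f'pics/{tag}.png')[v0:v1,u0:u1]; cv2.imwrite(f'pics/{tag}_c{u0}_{v0}.png',cv2.resize(im,None,fx=s,fy=s,interpolation=cv2.INTER_CUBIC))
E
python3 - <<'E'
from h import *
s=env.observe(); print({k:np.round(v,3).tolist() for k,v in s.items()})
for n in ['scene','top','wrist']:
    im=cap(n,n+'0'); print(n,[(k,np.round(im[k],4).tolist()) for k in im if k not in('pixels','z_map')])
E
```

```text
pics
{'time_s': 0.0, 'q': [51.321, 21.841, 74.388, -0.001, 83.858, -12.334], 'qvel': [0.028, -0.093, -0.031, -0.055, -0.047, 0.066], 'joint_efforts': [0.002, -44.847, -23.128, -0.0, 0.005, -0.0], 'position': [0.244, 0.493, 0.239], 'tool_rot': [[0.896, -0.001, 0.444], [-0.444, -0.001, 0.896], [-0.0, -1.0, -0.001]], 'ft_force': [0.094, -0.28, -0.161], 'wrist_torque': [0.003, 0.01, -0.006], 'grip_width': 0.085}
scene [('intrinsics', [[437.9388, 0.0, 259.5397], [0.0, 437.9388, 192.8142], [0.0, 0.0, 1.0]]), ('k1', -0.1519), ('R', [[0.6109, -0.7917, -0.0008], [-0.4151, -0.3195, -0.8518], [0.6741, 0.5207, -0.5239]]), ('t', [-0.3376, 0.3571, 0.8469])]
top [('intrinsics', [[496.081, 0.0, 258.1134], [0.0, 496.081, 186.9776], [0.0, 0.0, 1.0]]), ('k1', -0.1044), ('R', [[0.0068, -1.0, 0.0021], [-0.9822, -0.007, -0.1879], [0.188, -0.0008, -0.9822]]), ('t', [0.0195, 0.5826, 1.2484])]
wrist [('intrinsics', [[343.7659, 0.0, 260.1224], [0.0, 343.7659, 192.3766], [0.0, 0.0, 1.0]]), ('k1', -0.0255), ('mount', [[0.0004, 0.9643, 0.2649, -0.0676], [0.0009, -0.2649, 0.9643, -0.1334], [1.0, -0.0002, -0.001, -0.0008], [0.0, 0.0, 0.0, 1.0]])]
```

View pics/scene0.png

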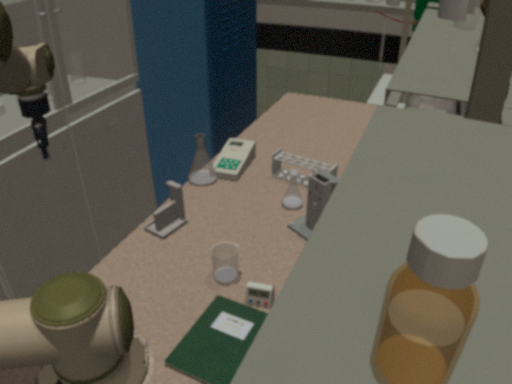

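View pics/top0.png

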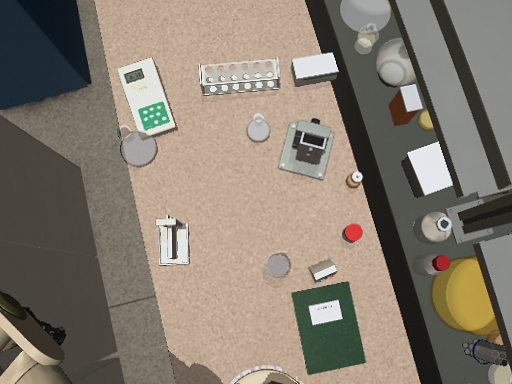

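View pics/wrist0.png

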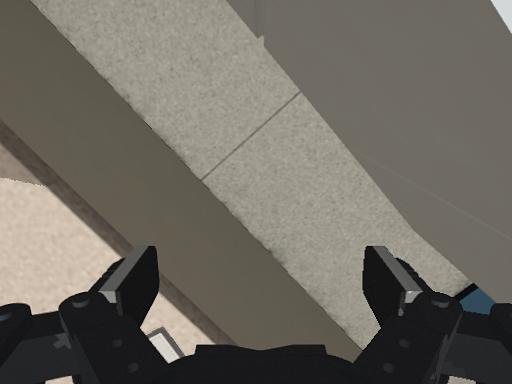

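Top view: the bracket is at about (172,242) with its flange end at the top, the upright at (307,148), the flask at (258,128), the dropper bottle at (354,180), the beaker at (278,265) and the jar at (353,232).

```bash
python3 - <<'E'
from h import *
big('top0',145,200,205,275,8); big('top0',270,110,345,185,8); big('scene0',280,160,350,245,8)
big('scene0',140,170,200,245,8)
d=load('top0'); P=cloud(d)
for n,(u0,v0,u1,v1) in dict(br=(150,205,200,275),up=(270,115,345,185)).items():
    Q=P[v0:v1,u0:u1].reshape(-1,3); Q=Q[np.isfinite(Q[:,0])]
    for a,b in [(.004,.02),(.02,.05),(.05,.08),(.08,.1),(.1,.13),(.13,.165),(.165,.2)]:
        q=Q[(Q[:,2]>a)&(Q[:,2]<b)]
        if len(q)>3: print(n,a,b,len(q),q.mean(0).round(4),q.min(0).round(3),q.max(0).round(3), cv2.minAreaRect((q[:,:2]*1000).astype(np.float32)))
for n,u,v in [('flask',258,130),('drop',354,181),('beak',278,265),('jar',353,232)]: print(n,px(d,u,v).round(3))
E
```

```text
br 0.004 0.02 856 [0.4332 0.2477 0.0082] [0.355 0.179 0.004] [0.54  0.316 0.02 ] ((448.5805358886719, 247.568603515625), (186.64492797851562, 133.21255493164062), 1.9488306045532227)
br 0.02 0.05 92 [0.449  0.2441 0.0364] [0.384 0.225 0.02 ] [0.505 0.276 0.05 ] ((443.97662353515625, 250.72447204589844), (121.39165496826172, 48.68750762939453), 1.0063589811325073)
br 0.05 0.08 183 [0.4416 0.248  0.0648] [0.397 0.227 0.05 ] [0.502 0.259 0.077] ((448.8066711425781, 248.38218688964844), (29.422727584838867, 103.7200927734375), 80.89398193359375)
br 0.08 0.1 16 [0.4954 0.2458 0.0922] [0.484 0.228 0.081] [0.503 0.257 0.098] ((493.3313903808594, 242.3409423828125), (32.42197036743164, 7.735011100769043), 66.82209014892578)
br 0.1 0.13 142 [0.4825 0.2514 0.119 ] [0.473 0.227 0.101] [0.503 0.277 0.129] ((488.41424560546875, 251.96153259277344), (28.788576126098633, 50.16994094848633), 3.930379629135132)
up 0.004 0.02 1328 [ 0.6808 -0.1021  0.0091] [ 0.601 -0.217  0.004] [ 0.8   -0.008  0.02 ] ((700.0621337890625, -112.86154174804688), (198.7668914794922, 208.46697998046875), 0.403660506010055
[... 543 characters left out ...]
223633), 73.60664367675781)
up 0.1 0.13 158 [ 0.6762 -0.1047  0.117 ] [ 0.653 -0.145  0.1  ] [ 0.706 -0.069  0.13 ] ((677.6492309570312, -102.59906768798828), (80.82896423339844, 34.38144302368164), 73.13815307617188)
up 0.13 0.165 251 [ 0.686 -0.107  0.149] [ 0.653 -0.147  0.13 ] [ 0.739 -0.069  0.165] ((690.4059448242188, -106.6656494140625), (88.31451416015625, 69.77342224121094), 22.17367935180664)
up 0.165 0.2 543 [ 0.6971 -0.1103  0.1717] [ 0.653 -0.152  0.165] [ 0.733 -0.07   0.181] ((696.87890625, -107.73643493652344), (82.23918151855469, 73.79068756103516), 72.05628967285156)
flask [0.738 0.025 0.058]
drop [ 0.598 -0.228  0.065]
beak [ 0.381 -0.031  0.002]
jar [ 0.464 -0.222  0.063]
```

View pics/top0_c145_200.png

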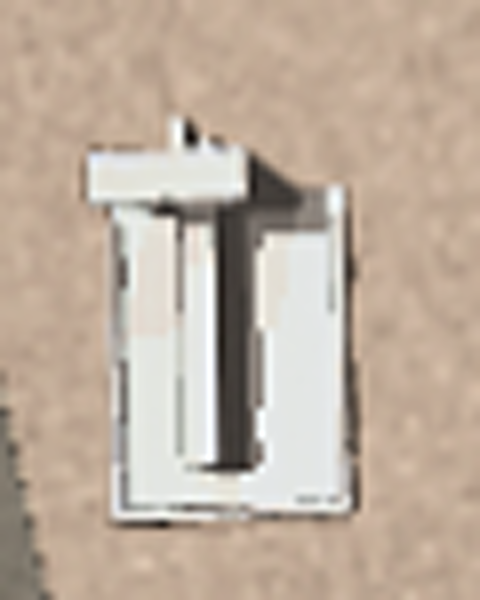

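View pics/top0_c270_110.png

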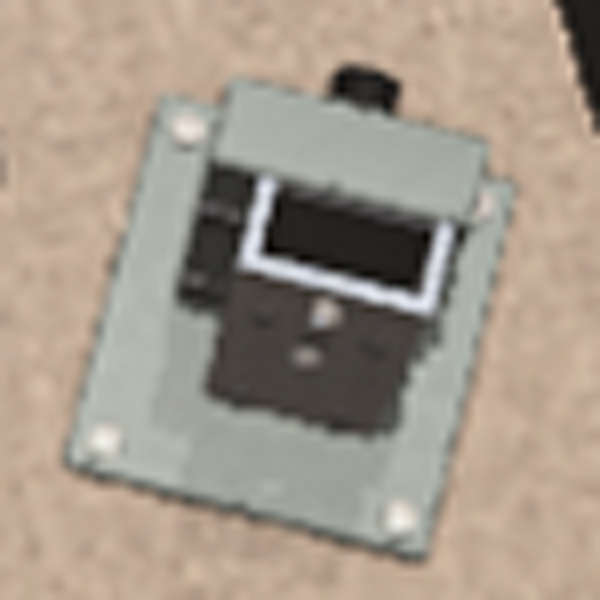

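View pics/scene0_c280_160.png

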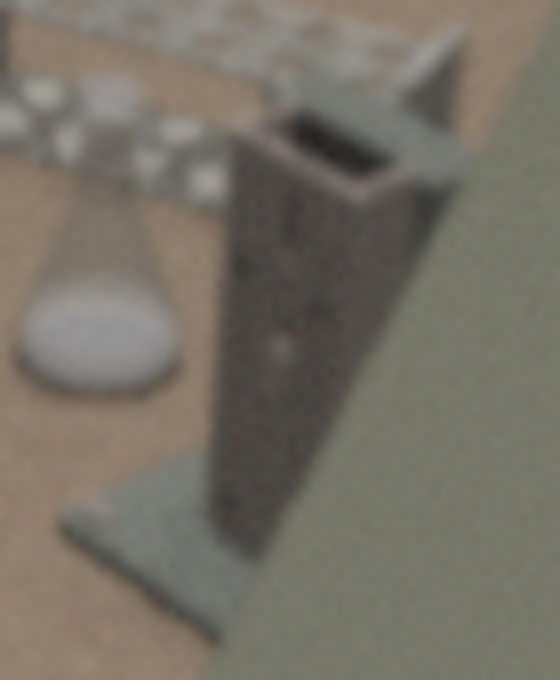

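View pics/scene0_c140_170.png

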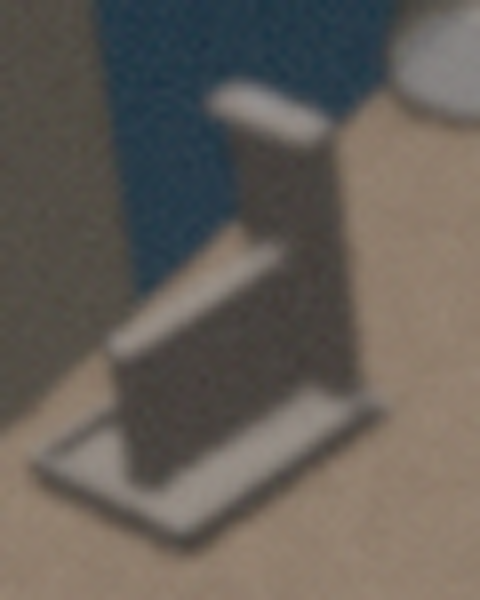

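Top and scene crops: the rib top runs from about (169.5,227) to (170.6,258) in the top view. The foot plate's front edge runs from (278.7,168.1) to (323.1,179.4), so the upright is turned about -14°. Next I work out poses.

```bash
python3 - <<'E'
from h import *
d=load('top0');s=load('scene0')
T=lambda u,v:(145+u/8,200+v/8)
def yaw(a,b): return np.degrees(np.arctan2(b[1]-a[1],b[0]-a[0]))
f=atz(d,*T(203,465),.066); r=atz(d,*T(198,212),.066); print('rib',f,r,yaw(f,r))
# tray front edge corners, top of rim .014
a=atz(d,*T(115,517),.010);b=atz(d,*T(352,515),.010); print('trayfront',a,b)
c=atz(d,*T(345,190),.014); e=atz(d,*T(350,505),.014); print('right rim',e,c,yaw(e,c))
fl=[atz(d,*T(u,v),.12) for u,v in[(88,203),(246,200),(246,148),(88,152)]]; print('flange',np.round(fl,4),yaw(fl[1],fl[0])-90)
# scene rib front top
S=lambda u,v:(140+u/8,170+v/8)
print('tri rib front', tri((d,*T(203,465)),(s,*S(122,352))))
print('tri flange L/R front', tri((d,*T(88,203)),(s,*S(215,100))), tri((d,*T(246,200)),(s,*S(325,140))))
U=lambda u,v:(270+u/8,110+v/8)
g=[atz(d,*U(u,v),.01) for u,v in[(70,465),(425,555),(515,185),(165,95)]];print('foot',np.round(g,4),[yaw(g[0],g[1])+90,yaw(g[1],g[2]),yaw(g[0],g[3]),yaw(g[3],g[2])+90])
h=[atz(d,*U(u,v),.176) for u,v in[(240,268),(430,312)]];print('striptop',np.round(h,4),yaw(*h)+90)
E
```

```text
rib [0.39412966 0.24597997 0.066     ] [0.47507797 0.25050831 0.066     ] 3.20185023318775
trayfront [0.37906924 0.2845768  0.01      ] [0.38071012 0.20549548 0.01      ]
right rim [0.38385753 0.20570718 0.014     ] [0.48859712 0.21050389 0.014     ] 2.6221158914836145
flange [[0.4717 0.2752 0.12  ]
 [0.4731 0.2262 0.12  ]
 [0.4892 0.2267 0.12  ]
 [0.4875 0.2759 0.12  ]] 1.660999205779902
tri rib front [0.39479171 0.24552906 0.06554153]
tri flange L/R front [0.47235964 0.27438142 0.12071824] [0.47546602 0.22384384 0.12075546]
foot [[ 0.6441 -0.0327  0.01  ]
 [ 0.6135 -0.1541  0.01  ]
 [ 0.7456 -0.1882  0.01  ]
 [ 0.7772 -0.0661  0.01  ]] [np.float64(-14.14392661964871), np.float64(-14.480813602415529), np.float64(-14.122989659475236), np.float64(-14.51521436946473)]
striptop [[ 0.6674 -0.0771  0.176 ]
 [ 0.6541 -0.1346  0.176 ]] -12.998891287079005
```

```bash
cat > pl.py <<'E'
from h import *
from scipy.spatial.transform import Rotation as Ro
def plan(target,yaw,n,R0=None,p0=None,pitch=0):
    s=env.observe(); R=np.array(s['tool_rot']) if R0 is None else R0; p=np.array(s['position']) if p0 is None else p0
    c,sn=np.cos(np.radians(yaw)),np.sin(np.radians(yaw))
    Rt=np.column_stack([[c,sn,0],[0,0,-1],[-sn,c,0]])@Ro.from_euler('z',pitch,degrees=True).as_matrix()
    w=Ro.from_matrix(R.T@Rt).as_rotvec()/n; dp=(np.array(target)-p)/n; Rs=Ro.from_rotvec(w).as_matrix()
    rows=[]
    for i in range(n):
        rows.append(np.r_[np.round(R.T@dp*1000,1),np.round(w,4)]); R=R@Rs
    for k in range(0,n,5): print('[',', '.join(','.join('%g'%x for x in r) for r in rows[k:k+5]),']')
E
python3 -c "
from pl import *
plan([.424,.248,.17],2.6,10)"
```

```text
[ 27,6.9,-13.9,0.0001,-0.0505,-0.0001, 26.3,6.9,-15.3,0.0001,-0.0505,-0.0001, 25.5,6.9,-16.6,0.0001,-0.0505,-0.0001, 24.6,6.9,-17.8,0.0001,-0.0505,-0.0001, 23.6,6.9,-19.1,0.0001,-0.0505,-0.0001 ]
[ 22.7,6.9,-20.2,0.0001,-0.0505,-0.0001, 21.6,6.9,-21.4,0.0001,-0.0505,-0.0001, 20.5,6.9,-22.4,0.0001,-0.0505,-0.0001, 19.3,6.9,-23.4,0.0001,-0.0505,-0.0001, 18.1,6.9,-24.4,0.0001,-0.0505,-0.0001 ]
```

move_arm(targets=[27, 7, -14, 0, -0.05, 0, 26.3, 7, -15.3, 0, -0.05, 0, 25.5, 7, -16.6, 0, -0.05, 0, 24.6, 7, -17.8, 0, -0.05, 0, 23.6, 7, -19.1, 0, -0.05, 0], hand=1)

```text
time_s: 0.78
position: [0.3344, 0.3695, 0.2039]
tool_rot: [[0.978, -0.0, 0.207], [-0.207, -0.0, 0.978], [-0.0, -1.0, -0.0]]
ft_force: [0.3, 0.5, -0.1]
grip_width: 0.0849
```

move_arm(targets=[22.7, 7, -20.2, 0, -0.05, 0, 21.6, 7, -21.4, 0, -0.05, 0, 20.5, 7, -22.4, 0, -0.05, 0, 19.3, 7, -23.4, 0, -0.05, 0, 18.1, 7, -24.4, 0, -0.05, 0])

```text
time_s: 1.4
position: [0.424, 0.2468, 0.169]
tool_rot: [[0.999, -0.0, -0.042], [0.042, -0.0, 0.999], [-0.0, -1.0, -0.0]]
ft_force: [0.0, 0.2, -0.7]
grip_width: 0.0856
```

```bash
python3 -c "
from pl import *
cap('wrist','w1'); d=load('w1'); print(d['pos'],d['rot'],env.observe()['time_s'],env.observe()['qvel'])"
```

```text
[0.42397986 0.24680648 0.16896879] [[ 9.99125165e-01 -3.69855009e-04 -4.18182714e-02]
 [ 4.18182477e-02 -7.14431456e-05  9.99125232e-01]
 [-3.72519101e-04 -9.99999929e-01 -5.59139562e-05]] 1.45 [ 3.1778562  -0.4224859   0.04073362  0.57982306  1.42846424  9.25999068]
```

View pics/w1.png

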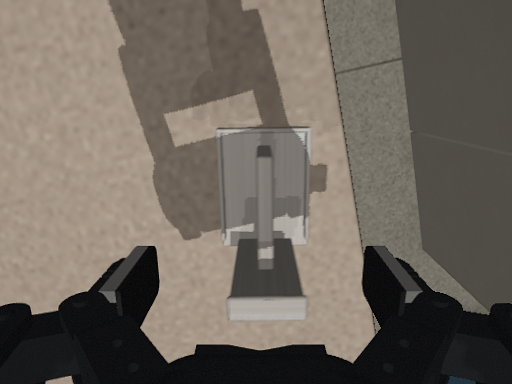

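Wrist view: the rib top runs from (264,148) at its front end to (265,268) at the back plate. The tray's front edge is at row 128 (218–311), and the flange front edge is at about (229–306, 297).

```bash
python3 - <<'E'
from h import *
d=load('w1');t=load('top0');s=load('scene0')
big('w1',205,115,325,330,3)
def yaw(a,b): return np.degrees(np.arctan2(b[1]-a[1],b[0]-a[0]))
f=atz(d,264.2,147,.066); r=atz(d,265,268,.066);print(f,r,yaw(f,r))
fl=[atz(d,229,297.5,.12),atz(d,306,297.5,.12)];print(fl,yaw(*fl)-90)
tf=[atz(d,217.5,129,.014),atz(d,310.5,127.5,.014)];print(tf,yaw(*tf)-90)
print('tri',tri((d,264.2,147),(t,145+203/8,200+465/8)),tri((d,264.2,147),(s,140+122/8,170+352/8)))
print(proj(d,[.394,.246,.066]))
E
```

```text
[0.38841194 0.24751226 0.066     ] [0.48027727 0.25221562 0.066     ] 2.930892654489733
[array([0.47248227, 0.2294228 , 0.12      ]), array([0.47058038, 0.27576971, 0.12      ])] 2.3498717434207634
[array([0.38215754, 0.20907149, 0.014     ]), array([0.37773345, 0.2860251 , 0.014     ])] 3.290332088613823
tri [0.39339093 0.24895859 0.04271881] [0.39147008 0.24561838 0.06614747]
(np.float64(261.6605686309056), np.float64(154.95807563967767))
```

View pics/w1_c205_115.png

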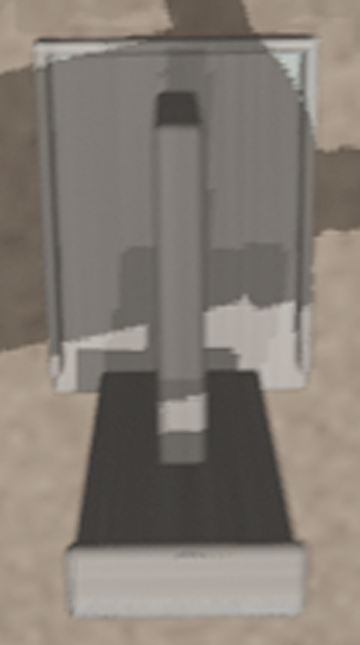

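move_arm(targets=[0, 22, 1, 0, -0.007, 0, 0, 25, 1, 0, 0, 0, 0, 28, 0, 0, 0, 0, 0, 28, 0, 0, 0, 0, 0, 23, 0, 0, 0, 0])

```text
time_s: 2.08
position: [0.4232, 0.2497, 0.0422]
tool_rot: [[0.999, -0.001, -0.047], [0.047, -0.0, 0.999], [-0.001, -1.0, -0.0]]
ft_force: [1.1, 0.1, 0.1]
grip_width: 0.0851
```

move_arm(targets=[0, 0, 0, 0, 0, 0, 0, 0, 0, 0, 0, 0, 0, 0, 0, 0, 0, 0, 0, 0, 0, 0, 0, 0, 0, 0, 0, 0, 0, 0], hand=-0.5, squeeze=20)

```text
time_s: 2.7
position: [0.4235, 0.2497, 0.0436]
tool_rot: [[0.999, 0.0, -0.047], [0.047, 0.0, 0.999], [0.001, -1.0, 0.0]]
ft_force: [0.3, -0.3, -0.6]
grip_width: 0.021
```

move_arm(targets=[0, 0, 0, 0, 0, 0, 0, 0, 0, 0, 0, 0, 0, 0, 0, 0, 0, 0, 0, 0, 0, 0, 0, 0, 0, 0, 0, 0, 0, 0], hand=-1, squeeze=25)

```text
time_s: 3.32
position: [0.4236, 0.2498, 0.0436]
tool_rot: [[0.999, 0.001, -0.047], [0.047, 0.0, 0.999], [0.001, -1.0, 0.0]]
ft_force: [-0.0, 1.0, 5.4]
grip_width: 0.0117
```

move_arm(targets=[0, 0, 0, 0, 0, 0, 0, 0, 0, 0, 0, 0, 0, -3, 0, 0, 0, 0, 0, -5, 0, 0, 0, 0, 0, 0, 0, 0, 0, 0], squeeze=110)

```text
time_s: 3.95
position: [0.4235, 0.2496, 0.0514]
tool_rot: [[0.999, -0.0, -0.047], [0.047, -0.0, 0.999], [-0.0, -1.0, -0.0]]
ft_force: [0.1, 0.1, -3.3]
grip_width: 0.0104
```

```bash
python3 -c "
from pl import *
cap('wrist','w2'); d=load('w2'); s=env.observe();print(d['pos'],d['rot'],s['time_s'],s['ft_force'],s['wrist_torque'],s['grip_width'])"
```

```text
[0.42345798 0.24964725 0.05142615] [[ 9.98886463e-01 -1.85606951e-05 -4.71787395e-02]
 [ 4.71787387e-02 -4.14325956e-05  9.98886462e-01]
 [-2.04947647e-05 -9.99999999e-01 -4.05107886e-05]] 4.0 [-0.33385593  0.4051283  -4.18586979] [-0.00297558  0.07739612  0.00221925] 0.010350810224143355
```

View pics/w2.png

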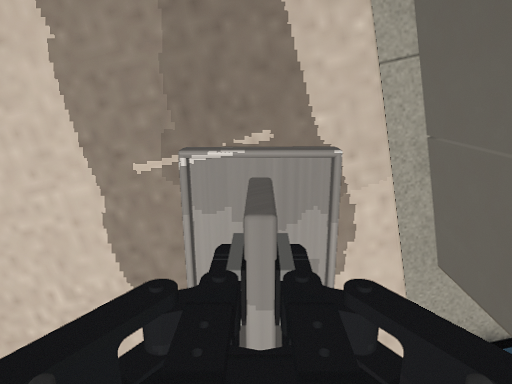

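Wrist view: the bracket is held and lifted. The rib's front top edge is at about (260,214) and the tray's front rim at rows 150–155, level. Next I project where the slots should appear in the fixed views.

```bash
python3 - <<'E'
from h import *
t=load('top0');s=load('scene0');w=load('w2')
y=np.radians(-14.2);X=np.array([np.cos(y),np.sin(y),0]);Y=np.array([-np.sin(y),np.cos(y),0]);Z=np.array([0,0,1.])
O=np.array([.6612,-.1030,0])
W=lambda a,b,c:O+a*X+b*Y+c*Z
for nm,d,u0,v0 in(('top',t,270,110),('scene',s,280,160)):
    for z in(.088,.116,.138,.166,.176):
        print(nm,z,[tuple(np.round((np.array(proj(d,W(0,b,z)))-[u0,v0])*8).astype(int)) for b in(-.030,-.006,0,.006,.030)])
# bracket in tool
o,r=ray(w,260.2,214); 
zz=.0078+.066; p=o+r*(zz-o[2])/r[2]; print('ribfront tool',w['rot'].T@(p-w['pos']))
a=atz(w,184,151,.0078+.014);b=atz(w,340,151,.0078+.014);print([w['rot'].T@(q-w['pos']) for q in(a,b)])
E
```

```text
top 0.088 [(np.int64(387), np.int64(384)), (np.int64(315), np.int64(366)), (np.int64(297), np.int64(361)), (np.int64(279), np.int64(357)), (np.int64(207), np.int64(339))]
top 0.116 [(np.int64(397), np.int64(362)), (np.int64(324), np.int64(344)), (np.int64(305), np.int64(339)), (np.int64(287), np.int64(334)), (np.int64(214), np.int64(316))]
top 0.138 [(np.int64(406), np.int64(345)), (np.int64(331), np.int64(326)), (np.int64(313), np.int64(321)), (np.int64(294), np.int64(316)), (np.int64(219), np.int64(298))]
top 0.166 [(np.int64(417), np.int64(321)), (np.int64(341), np.int64(302)), (np.int64(322), np.int64(297)), (np.int64(303), np.int64(292)), (np.int64(227), np.int64(273))]
top 0.176 [(np.int64(422), np.int64(313)), (np.int64(345), np.int64(293)), (np.int64(325), np.int64(288)), (np.int64(306), np.int64(284)), (np.int64(229), np.int64(264))]
scene 0.088 [(np.int64(332), np.int64(420)), (np.int64(282), np.int64(389)), (np.int64(269), np.int64(381)), (np.int64(257), np.int64(374)), (np.int64(209), np.int64(344))]
scene 0.116 [(np.int64(338), np.int64(350)), (np.int64(287), np.int64(320)), (np.int64(275), np.int64(312)), (np.int64(262), np.int64(305)), (np.int64(214), np.int64(275))]
scene 0.138 [(np.int64(343), np.int64(294)), (np.int64(292), np.int64(264)), (np.int64(279), np.int64(257)), (np.int64(267), np.int64(249)), (np.int64(217), np.int64(220))]
scene 0.166 [(np.int64(349), np.int64(221)), (np.int64(297), np.int64(191)), (np.int64(285), np.int64(184)), (np.int64(272), np.int64(177)), (np.int64(222), np.int64(149))]
scene 0.176 [(np.int64(352), np.int64(194)), (np.int64(299), np.int64(165)), (np.int64(287), np.int64(158)), (np.int64(274), np.int64(151)), (np.int64(224), np.int64(123))]
ribfront tool [-0.02983252 -0.02237322 -0.00058554]
[array([-0.04368627,  0.02962854, -0.03690846]), array([-0.04365537,  0.02962552,  0.03749695])]
```

The bright spots in the top view suggest the slots are about 2–3 mm to the -y side. I'll check this with a tilted wrist view on the way.

move_arm(targets=[0, -15, 0, 0, 0, 0, 0, -25, 0, 0, 0, 0, 0, -30, 0, 0, 0, 0, 0, -30, 0, 0, 0, 0, 0, -25, 0, 0, 0, 0])

```text
time_s: 4.62
position: [0.4233, 0.2496, 0.1772]
tool_rot: [[0.999, -0.0, -0.047], [0.047, -0.0, 0.999], [-0.0, -1.0, -0.0]]
ft_force: [0.4, 0.2, -4.0]
grip_width: 0.0106
```

```bash
python3 -c "
from pl import *
print(env.observe()['q'],env.observe()['ft_force'],env.observe()['wrist_torque'])
plan([.515,-.069,.32],-14.2,15,pitch=-45)"
```

```text
[ 1.66923860e+01  1.93517013e+01  8.93698168e+01 -1.65847320e-03
  7.12825788e+01 -7.60093532e+01] [ 0.42219729  0.18654969 -3.96278369] [ 0.03069414  0.0975942  -0.02127966]
[ 5.1,-9.5,-21.5,-0.0077,0.0186,-0.052, 6,-9.1,-21.5,-0.0077,0.0186,-0.052, 6.8,-8.6,-21.4,-0.0077,0.0186,-0.052, 7.7,-8,-21.3,-0.0077,0.0186,-0.052, 8.5,-7.4,-21.3,-0.0077,0.0186,-0.052 ]
[ 9.2,-6.8,-21.1,-0.0077,0.0186,-0.052, 10,-6.2,-21,-0.0077,0.0186,-0.052, 10.7,-5.5,-20.9,-0.0077,0.0186,-0.052, 11.3,-4.7,-20.7,-0.0077,0.0186,-0.052, 11.9,-4,-20.5,-0.0077,0.0186,-0.052 ]
[ 12.5,-3.2,-20.3,-0.0077,0.0186,-0.052, 13,-2.3,-20.1,-0.0077,0.0186,-0.052, 13.5,-1.5,-19.9,-0.0077,0.0186,-0.052, 13.9,-0.6,-19.6,-0.0077,0.0186,-0.052, 14.3,0.2,-19.4,-0.0077,0.0186,-0.052 ]
```

move_arm(targets=[5.1, -9.5, -21.5, -0.0077, 0.0186, -0.052, 6, -9, -21.5, -0.0077, 0.0186, -0.052, 6.8, -8.6, -21.5, -0.0077, 0.0186, -0.052, 7.7, -8, -21.3, -0.0077, 0.0186, -0.052, 8.5, -7.4, -21.3, -0.0077, 0.0186, -0.052])

```text
time_s: 5.25
position: [0.4537, 0.1427, 0.2237]
tool_rot: [[0.965, 0.257, 0.05], [-0.042, -0.038, 0.998], [0.259, -0.966, -0.026]]
ft_force: [0.1, -0.7, -4.5]
grip_width: 0.0105
```

move_arm(targets=[9.2, -6.8, -21, -0.0077, 0.0186, -0.052, 10, -6.2, -21, -0.0077, 0.0186, -0.052, 10.7, -5.5, -21, -0.0077, 0.0186, -0.052, 11.3, -4.7, -20.7, -0.0077, 0.0186, -0.052, 12, -4, -20.5, -0.0077, 0.0186, -0.052])

```text
time_s: 5.88
position: [0.4842, 0.0366, 0.2712]
tool_rot: [[0.858, 0.491, 0.15], [-0.117, -0.097, 0.988], [0.5, -0.866, -0.026]]
ft_force: [-0.2, -0.9, -4.1]
grip_width: 0.0106
```

move_arm(targets=[12.5, -3.2, -20.3, -0.0077, 0.0186, -0.052, 13, -2.3, -20, -0.0077, 0.0186, -0.052, 13.5, -1.5, -20, -0.0077, 0.0186, -0.052, 14, -0.6, -19.6, -0.0077, 0.0186, -0.052, 14.3, 0.2, -19.4, -0.0077, 0.0186, -0.052])

```text
time_s: 6.5
position: [0.5149, -0.0694, 0.3186]
tool_rot: [[0.686, 0.685, 0.245], [-0.174, -0.173, 0.97], [0.707, -0.707, 0.0]]
ft_force: [0.2, -0.0, -4.1]
grip_width: 0.0101
```

```bash
python3 -c "
from pl import *
cap('wrist','w3'); d=load('w3'); s=env.observe();print(d['pos'],d['rot'],s['time_s'],s['qvel'],s['ft_force'],s['wrist_torque'],s['grip_width'])"
```

```text
[ 0.51487316 -0.06938048  0.31859706] [[ 6.85780528e-01  6.85309121e-01  2.45064229e-01]
 [-1.73670196e-01 -1.72902680e-01  9.69506744e-01]
 [ 7.06784076e-01 -7.07429199e-01  4.44477401e-04]] 6.55 [ 2.54339534  0.05903868 -0.17620557 -5.5031887   3.59561241  6.54416399] [ 2.08042461 -2.17983619 -2.50395783] [ 0.09422452  0.71170567 -0.07619905] 0.010169047412463036
```

View pics/w3.png

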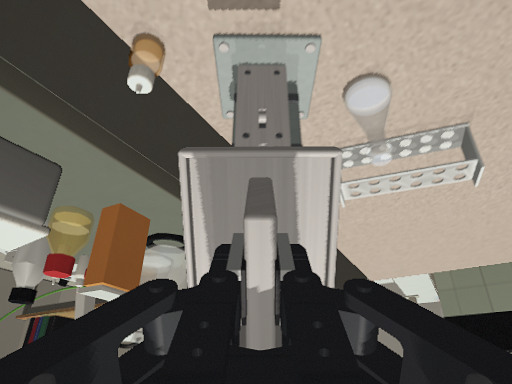

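The lower slot shows at about (262,118) between the bolt heads, on the strip spanning columns 235–295. I'll enlarge it.

```bash
python3 -c "
from h import *
big('w3',205,25,330,155,6)"
```

```text
(no output)
```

View pics/w3_c205_25.png

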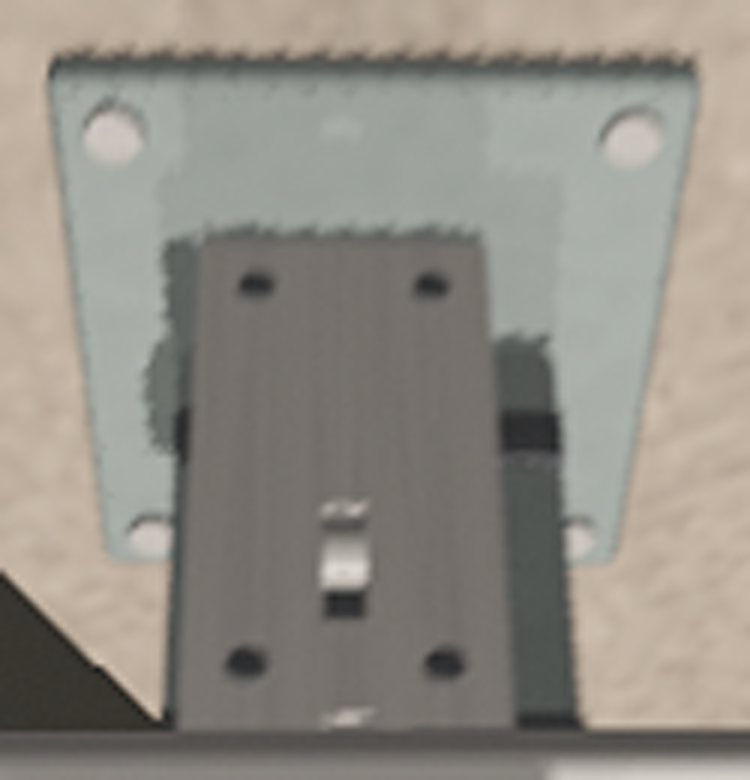

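```bash
python3 - <<'E'
from h import *
w=load('w3'); C=lambda u,v:(205+u/6,25+v/6)
def yaw(a,b): return np.degrees(np.arctan2(b[1]-a[1],b[0]-a[0]))
f=[atz(w,*C(50,70),.010),atz(w,*C(697,70),.010)]; print('foot front',np.round(f,4),yaw(*f)-90,(f[0]+f[1])/2)
b=[atz(w,*C(u,238),.010) for u in(200,342,484)]; print('strip bottom z.01',np.round(b,4),yaw(b[0],b[2])-90)
for Oc in [(.6612,-.1030),(.6630,-.1035)]:
  for yy in(-14.2,):
    y=np.radians(yy);X=np.array([np.cos(y),np.sin(y),0]);Y=np.array([-np.sin(y),np.cos(y),0]);O=np.array([*Oc,0])
    for n,u,v in[('slotbot',345,507),('slottop',345,618),('boltlo',345,284),('bolthi',345.5,662),('upbot',347,715),('sl',321,560),('sr',370,560)]:
        o,r=ray(w,*C(u,v)); p=o+r*(((O-o)@X)/(r@X)); print(n,p.round(4),'y\'',round((p-O)@Y*1000,2))
P=cloud(w); 
Q=P[72:142,240:283].reshape(-1,3); Q=Q[np.isfinite(Q[:,0])&(Q[:,2]>.03)]; 
# plane fit
for _ in range(4):
    c=Q.mean(0); n=np.linalg.svd(Q-c)[2][2]; n*=np.sign(n[0]); e=(Q-c)@n; Q=Q[abs(e)<max(.0015,2*np.median(abs(e)))]
print('plane',c,n,np.degrees(np.arctan2(n[1],n[0])),len(Q),e.std())
E
```

```text
foot front [[ 0.611  -0.1509  0.01  ]
 [ 0.6418 -0.029   0.01  ]] -14.176837516777951 [ 0.6263757  -0.08990228  0.01      ]
strip bottom z.01 [[ 0.6566 -0.1346  0.01  ]
 [ 0.664  -0.1056  0.01  ]
 [ 0.6713 -0.0765  0.01  ]] -14.20074192220936
slotbot [ 0.6608 -0.1044  0.0891] y' -1.45
slottop [ 0.6608 -0.1045  0.1164] y' -1.54
boltlo [ 0.6609 -0.1042  0.0279] y' -1.24
bolthi [ 0.6608 -0.1044  0.1266] y' -1.49
upbot [ 0.6609 -0.1042  0.1386] y' -1.26
sl [ 0.6597 -0.1088  0.1024] y' -5.98
sr [ 0.662  -0.0999  0.1024] y' 3.17
slotbot [ 0.6627 -0.1048  0.0874] y' -1.39
slottop [ 0.6626 -0.1049  0.1148] y' -1.49
boltlo [ 0.6627 -0.1046  0.0257] y' -1.18
bolthi [ 0.6626 -0.1049  0.1251] y' -1.43
upbot [ 0.6627 -0.1047  0.1372] y' -1.2
sl [ 0.6615 -0.1093  0.1007] y' -5.95
sr [ 0.6638 -0.1003  0.1007] y' 3.26
plane [ 0.66065789 -0.10681102  0.08295498] [ 0.96698216 -0.2548141  -0.00390792] -14.762685356959995 2518 0.0005002508740195727
```

```bash
python3 -c "
from pl import *
plan([.53,-.0710,.20],-14.3,10,pitch=0)"
```

```text
[ -7.5,9.4,0.4,0,0,0.0789, -6.7,10,0.4,0,0,0.0789, -5.9,10.5,0.4,0,0,0.0789, -5.1,10.9,0.4,0,0,0.0789, -4.2,11.3,0.4,0,0,0.0789 ]
[ -3.3,11.6,0.4,0,0,0.0789, -2.4,11.8,0.4,0,0,0.0789, -1.5,11.9,0.4,0,0,0.0789, -0.5,12,0.4,0,0,0.0789, 0.4,12,0.4,0,0,0.0789 ]
```

move_arm(targets=[-7.5, 9.4, 0.4, 0, 0, 0.0789, -6.7, 10, 0.4, 0, 0, 0.0789, -5.9, 10.5, 0.4, 0, 0, 0.0789, -5, 11, 0.4, 0, 0, 0.0789, -4.2, 11.3, 0.4, 0, 0, 0.0789])

```text
time_s: 7.18
position: [0.5221, -0.0683, 0.2584]
tool_rot: [[0.898, 0.365, 0.245], [-0.226, -0.092, 0.97], [0.377, -0.926, -0.0]]
ft_force: [-0.8, 0.5, -4.3]
grip_width: 0.0104
```

move_arm(targets=[-3.3, 11.6, 0.4, 0, 0, 0.0789, -2.4, 11.8, 0.4, 0, 0, 0.0789, -1.5, 12, 0.4, 0, 0, 0.0789, -0.5, 12, 0.4, 0, 0, 0.0789, 0.4, 12, 0.4, 0, 0, 0.0789])

```text
time_s: 7.8
position: [0.5294, -0.0682, 0.1988]
tool_rot: [[0.97, -0.007, 0.245], [-0.245, 0.001, 0.97], [-0.007, -1.0, -0.0]]
ft_force: [0.6, -0.7, -4.7]
grip_width: 0.011
```

```bash
python3 -c "
from pl import *
print(env.observe()['tool_rot'])
plan([.5683,-.0807,.109],-14.3,10,pitch=0)"
```

```text
[[ 9.69581779e-01 -7.03166107e-03  2.44666569e-01]
 [-2.44663327e-01  1.33087824e-03  9.69607181e-01]
 [-7.14357048e-03 -9.99974392e-01 -4.29994302e-04]]
[ 4.1,8.9,-0.3,0,0.0002,-0.0007, 4.1,9,-0.3,0,0.0002,-0.0007, 4.1,9,-0.3,0,0.0002,-0.0007, 4.1,9,-0.3,0,0.0002,-0.0007, 4.1,9,-0.3,0,0.0002,-0.0007 ]
[ 4.1,9,-0.3,0,0.0002,-0.0007, 4.1,9,-0.3,0,0.0002,-0.0007, 4.1,9,-0.3,0,0.0002,-0.0007, 4.1,9,-0.3,0,0.0002,-0.0007, 4.1,9,-0.3,0,0.0002,-0.0007 ]
```

move_arm(targets=[4, 9, -0.3, 0, 0, -0.0014, 4, 9, -0.3, 0, 0, -0.0014, 4, 9, -0.3, 0, 0, -0.0014, 4, 9, -0.3, 0, 0, -0.0014, 4, 9, -0.3, 0, 0, -0.0014])

```text
time_s: 8.43
position: [0.5489, -0.0748, 0.1541]
tool_rot: [[0.97, 0.004, 0.245], [-0.245, -0.001, 0.97], [0.004, -1.0, 0.0]]
ft_force: [-0.2, 0.1, -3.5]
grip_width: 0.0103
```

move_arm(targets=[4, 9, -0.3, 0, 0, 0, 4, 9, -0.3, 0, 0, 0, 4, 9, -0.3, 0, 0, 0, 4, 9, -0.3, 0, 0, 0, 4, 9, -0.3, 0, 0, 0])

```text
time_s: 9.05
position: [0.5681, -0.0812, 0.109]
tool_rot: [[0.97, 0.004, 0.245], [-0.245, -0.001, 0.97], [0.004, -1.0, 0.0]]
ft_force: [-0.6, 0.2, -3.9]
grip_width: 0.0102
```

move_arm(targets=[0, 0, 0, 0, 0, 0, 0, 0, 0, 0, 0, 0, 0, 0, 0, 0, 0, 0, 0, 0, 0, 0, 0, 0, 0, 0, 0, 0, 0, 0])

```text
time_s: 9.68
position: [0.5679, -0.0811, 0.1097]
tool_rot: [[0.97, 0.004, 0.245], [-0.245, -0.001, 0.97], [0.004, -1.0, 0.0]]
ft_force: [-0.2, -0.2, -4.8]
grip_width: 0.0101
```

```bash
cat > st.py <<'E'
from pl import *
s=env.observe(); p=np.array(s['position']);R=np.array(s['tool_rot'])
y=np.radians(-14.3);X=np.array([np.cos(y),np.sin(y),0]);Y=np.array([-np.sin(y),np.cos(y),0]);O=np.array([.6612,-.1030,0])
f=np.array(s['ft_force'])
print('t',round(s['time_s'],2),"x'y'z mm",np.round([(p-O)@X*1000,(p-O)@Y*1000,p[2]*1000],2),'gap',round(-((p-O)@X*1000)-65.5,2),'yaw',np.degrees(np.arctan2(R[1,0],R[0,0])).round(2),'pitch',np.degrees(R[2,0]).round(2),'F',np.round([f@X,f@Y,f[2]],2),'T',np.round(s['wrist_torque'],3))
E
python3 -c "
from st import *
for n in('top','scene','wrist'): cap(n,n+'4')
big('top4',235,110,335,190,7);big('scene4',250,150,350,250,7)"
```

```text
t 9.68 x'y'z mm [-95.84  -1.84 109.75] gap 30.34 yaw -14.16 pitch 0.23 F [-0.12 -0.27 -4.79] T [ 0.02   0.103 -0.01 ]
```

View pics/top4_c235_110.png

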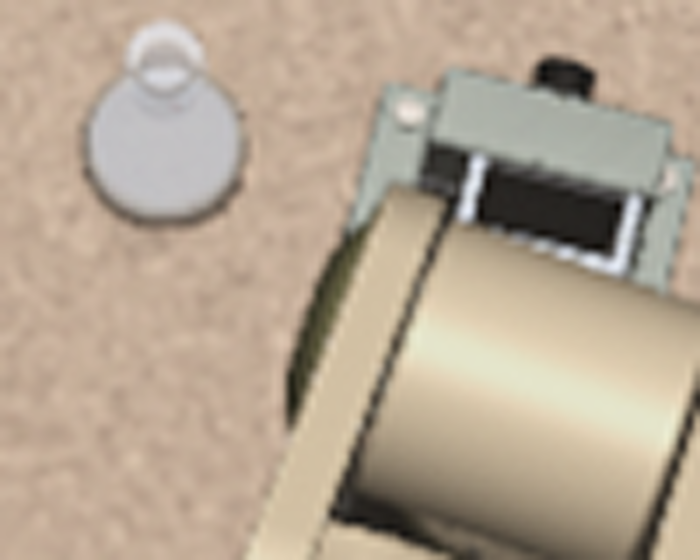

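View pics/scene4_c250_150.png

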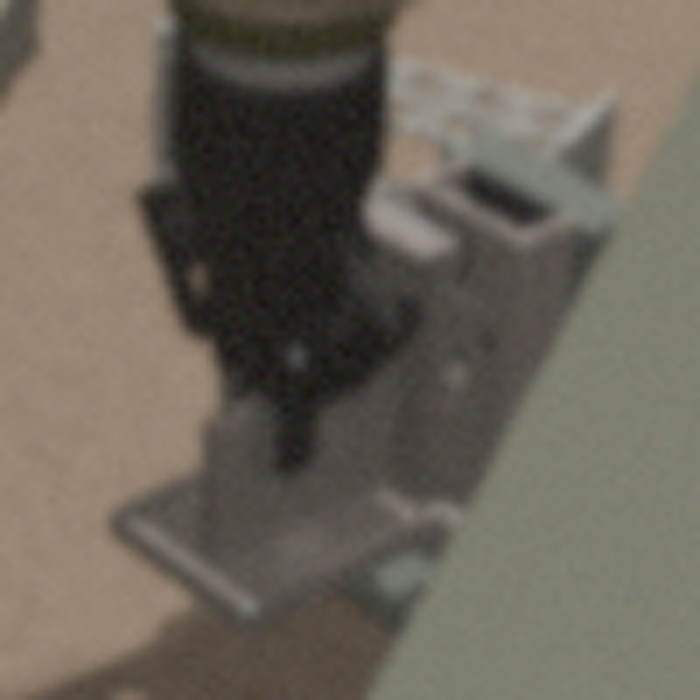

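View pics/wrist4.png

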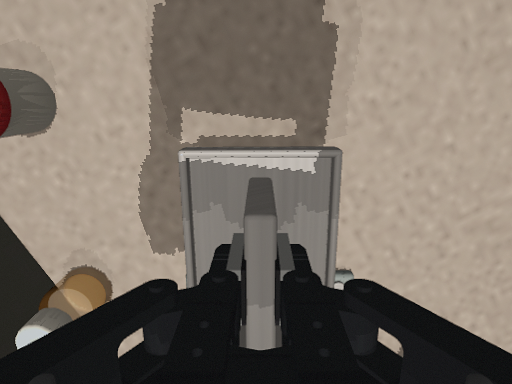

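The scene view shows the bracket held level in front of the strip, with its flange just short of it. The wrist view shows the grasp unchanged. I'm advancing by feel.

move_arm(targets=[3, 0.2, 0.3, 0, 0, 0, 4, 0.2, 0.2, 0, 0, -0.004, 4, 0.2, 0.2, 0, 0, 0, 3, 0, 0, 0, 0, 0, 2, 0, 0, 0, 0, 0])

```text
time_s: 10.45
position: [0.5837, -0.0844, 0.109]
tool_rot: [[0.97, 0.008, 0.245], [-0.245, -0.002, 0.97], [0.008, -1.0, 0.0]]
ft_force: [-0.2, -0.6, -4.2]
grip_width: 0.0106
```

move_arm(targets=[1, 0, 0, 0, 0, 0, 1, 0, 0, 0, 0, 0, 1, 0, 0, 0, 0, 0, 0.7, 0, 0, 0, 0, 0, 0, 0, 0, 0, 0, 0])

```text
time_s: 11.08
position: [0.5872, -0.0853, 0.1091]
tool_rot: [[0.97, 0.008, 0.245], [-0.245, -0.002, 0.97], [0.008, -1.0, 0.0]]
ft_force: [0.6, 0.5, -3.9]
grip_width: 0.0104
```

```bash
python3 st.py
```

```text
t 11.07 x'y'z mm [-76.13  -1.1  109.1 ] gap 10.63 yaw -14.16 pitch 0.45 F [ 0.44  0.58 -3.87] T [ 0.013  0.098 -0.03 ]
```

move_arm(targets=[0.8, 0, 0, 0, 0, 0.004, 0.8, 0, 0, 0, 0, 0.004, 0.8, 0, 0, 0, 0, 0, 0.8, 0, 0, 0, 0, 0, 0, 0, 0, 0, 0, 0])

```text
time_s: 11.7
position: [0.5903, -0.0861, 0.1091]
tool_rot: [[0.97, -0.0, 0.245], [-0.245, 0.0, 0.97], [-0.0, -1.0, 0.0]]
ft_force: [-0.2, -0.2, -3.6]
grip_width: 0.0099
```

```bash
python3 st.py
```

```text
t 11.7 x'y'z mm [-72.91  -1.1  109.1 ] gap 7.41 yaw -14.16 pitch -0.01 F [-0.12 -0.27 -3.64] T [ 0.012  0.075 -0.007]
```

No contact at a 7.4 mm gap, so the claws are entering both slots.

move_arm(targets=[1, 0, 0, 0, 0, 0, 1, 0, 0, 0, 0, 0, 1, 0, 0, 0, 0, 0, 1, 0, 0, 0, 0, 0, 0, 0, 0, 0, 0, 0])

```text
time_s: 12.32
position: [0.5942, -0.087, 0.1091]
tool_rot: [[0.97, -0.0, 0.245], [-0.245, 0.0, 0.97], [-0.0, -1.0, 0.0]]
ft_force: [0.4, -0.1, -2.6]
grip_width: 0.0105
```

```bash
python3 st.py
```

```text
t 12.32 x'y'z mm [-68.89  -1.1  109.11] gap 3.39 yaw -14.16 pitch -0.01 F [ 0.43  0.02 -2.63] T [-0.013  0.06   0.033]
```

move_arm(targets=[0.7, 0, 0, 0, 0, 0, 0.7, 0, 0, 0, 0, 0, 0.6, 0, 0, 0, 0, 0, 0, 0, 0, 0, 0, 0, 0, 0, 0, 0, 0, 0])

```text
time_s: 12.95
position: [0.596, -0.0875, 0.1091]
tool_rot: [[0.97, -0.0, 0.245], [-0.245, 0.0, 0.97], [-0.0, -1.0, 0.0]]
ft_force: [0.2, 0.1, -4.1]
grip_width: 0.0106
```

```bash
python3 st.py
```

```text
t 12.95 x'y'z mm [-66.98  -1.06 109.12] gap 1.48 yaw -14.15 pitch -0.01 F [ 0.18  0.19 -4.1 ] T [-0.021  0.08   0.005]
```

move_arm(targets=[0.5, 0, 0, 0, 0, 0, 0.5, 0, 0, 0, 0, 0, 0, 0, 0, 0, 0, 0, 0, 0, 0, 0, 0, 0, 0, 0, 0, 0, 0, 0])

```text
time_s: 13.58
position: [0.597, -0.0877, 0.1091]
tool_rot: [[0.97, -0.0, 0.245], [-0.245, 0.0, 0.97], [-0.0, -1.0, 0.0]]
ft_force: [-0.2, 0.1, -4.4]
grip_width: 0.0104
```

```bash
python3 st.py
```

```text
t 13.57 x'y'z mm [-65.97  -1.06 109.11] gap 0.47 yaw -14.16 pitch -0.01 F [-0.26  0.07 -4.39] T [0.094 0.163 0.047]
```

move_arm(targets=[0.5, 0, 0, 0, 0, 0, 0.3, 0, 0, 0, 0, 0, 0, 0, 0, 0, 0, 0, 0, 0, 0, 0, 0, 0, 0, 0, 0, 0, 0, 0])

```text
time_s: 14.2
position: [0.5972, -0.0877, 0.109]
tool_rot: [[0.97, -0.002, 0.245], [-0.245, 0.001, 0.97], [-0.002, -1.0, 0.0]]
ft_force: [-4.5, 0.8, -1.1]
grip_width: 0.0103
```

```bash
python3 st.py
```

```text
t 14.2 x'y'z mm [-65.82  -0.98 109.01] gap 0.32 yaw -14.16 pitch -0.11 F [-4.53 -0.37 -1.11] T [ 0.182  0.656 -0.07 ]
```

Contact is felt at full depth: −4.5 N along x, with the rear face on the strip. I'm easing back 1 mm and pressing down.

move_arm(targets=[-0.7, 0, 0, 0, 0, 0, -0.4, 0, 0, 0, 0, 0, 0, 0.7, 0, 0, 0, 0, 0, 0.8, 0, 0, 0, 0, 0, 0, 0, 0, 0, 0])

```text
time_s: 14.82
position: [0.5966, -0.0877, 0.1077]
tool_rot: [[0.97, -0.0, 0.245], [-0.245, 0.0, 0.97], [-0.0, -1.0, 0.0]]
ft_force: [-1.8, 0.4, -2.8]
grip_width: 0.0105
```

```bash
python3 st.py
```

```text
t 14.82 x'y'z mm [-66.33  -1.11 107.65] gap 0.83 yaw -14.16 pitch -0.02 F [-1.87 -0.06 -2.85] T [0.045 0.323 0.006]
```

move_arm(targets=[0, 0.8, 0, 0, 0, 0, 0, 0.8, 0, 0, 0, 0, 0, 0.8, 0, 0, 0, 0, 0, 0, 0, 0, 0, 0, 0, 0, 0, 0, 0, 0])

```text
time_s: 15.45
position: [0.5959, -0.0874, 0.1055]
tool_rot: [[0.97, -0.002, 0.244], [-0.244, 0.001, 0.97], [-0.002, -1.0, 0.0]]
ft_force: [-7.2, 2.1, 3.6]
grip_width: 0.0103
```

```bash
python3 st.py
```

```text
t 15.45 x'y'z mm [-67.1   -1.01 105.53] gap 1.6 yaw -14.15 pitch -0.11 F [-7.52  0.24  3.63] T [ 0.257  0.951 -0.033]
```

move_arm(targets=[0.2, 0.6, 0, 0, 0, 0, 0.2, 0.6, 0, 0, 0, 0, 0, 0.6, 0, 0, 0, 0, 0, 0, 0, 0, 0, 0, 0, 0, 0, 0, 0, 0])

```text
time_s: 16.08
position: [0.5959, -0.0873, 0.1036]
tool_rot: [[0.97, -0.003, 0.244], [-0.244, 0.001, 0.97], [-0.003, -1.0, 0.0]]
ft_force: [-10.1, 2.2, 3.6]
grip_width: 0.0097
```

```bash
python3 st.py
```

```text
t 16.07 x'y'z mm [-67.17  -0.94 103.58] gap 1.67 yaw -14.14 pitch -0.18 F [-10.32  -0.38   3.61] T [0.256 1.205 0.005]
```

```bash
python3 -c "
from h import *
for n in('scene','wrist'): cap(n,n+'5')
a=cv2.imread('pics/wrist4.png');b=cv2.imread('pics/wrist5.png')
c=np.hstack([a[130:260,160:360],b[130:260,160:360]]);cv2.imwrite('pics/cmp5.png',cv2.resize(c,None,fx=2,fy=4))
big('scene5',250,150,350,250,7)"
```

```text
(no output)
```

View pics/cmp5.png

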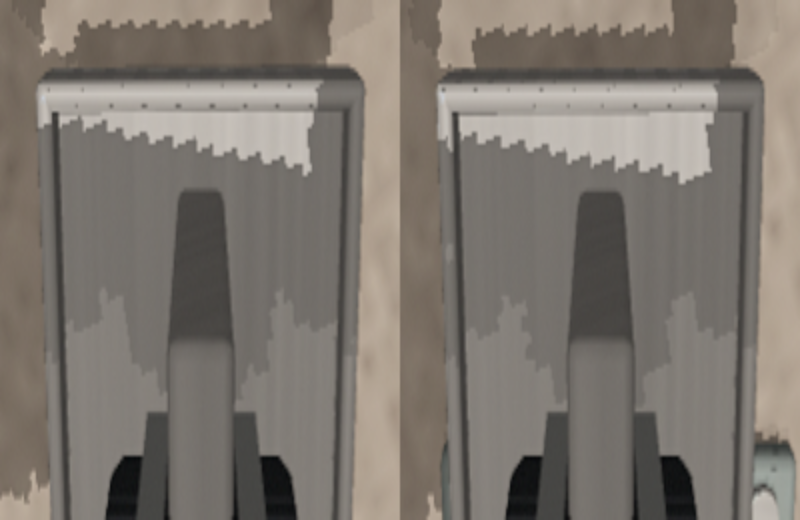

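View pics/scene5_c250_150.png

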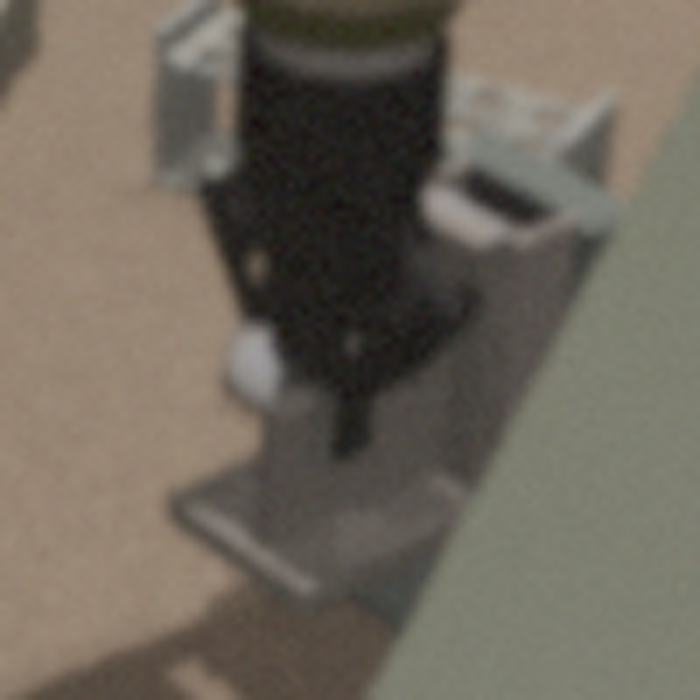

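The bracket has not turned in the hand: the tray rim is in the same rows and the rib edge is within 0.5 px. The force looks like the catch pushing back, so I'm continuing down.

move_arm(targets=[0, 0.6, 0, 0, 0, 0, 0, 0.6, 0, 0, 0, 0, 0, 0.6, 0, 0, 0, 0, 0, 0, 0, 0, 0, 0, 0, 0, 0, 0, 0, 0])

```text
time_s: 16.8
position: [0.5959, -0.0873, 0.1016]
tool_rot: [[0.97, -0.003, 0.244], [-0.244, 0.001, 0.97], [-0.003, -1.0, 0.0]]
ft_force: [-8.5, 1.7, 1.7]
grip_width: 0.0103
```

```bash
python3 st.py
```

```text
t 16.8 x'y'z mm [-67.16  -0.92 101.56] gap 1.66 yaw -14.14 pitch -0.2 F [-8.64 -0.42  1.66] T [ 0.285  1.209 -0.004]
```

move_arm(targets=[0, 0.7, 0, 0, 0, 0, 0, 0.7, 0, 0, 0, 0, 0, 0.7, 0, 0, 0, 0, 0, 0, 0, 0, 0, 0, 0, 0, 0, 0, 0, 0])

```text
time_s: 17.42
position: [0.596, -0.0873, 0.099]
tool_rot: [[0.97, -0.003, 0.244], [-0.244, 0.001, 0.97], [-0.004, -1.0, 0.0]]
ft_force: [-6.4, 1.9, -0.6]
grip_width: 0.0103
```

```bash
python3 st.py
```

```text
t 17.43 x'y'z mm [-67.08  -0.92  99.04] gap 1.58 yaw -14.14 pitch -0.2 F [-6.69  0.27 -0.57] T [ 0.279  1.06  -0.013]
```

move_arm(targets=[0, 0.8, 0, 0, 0, 0, 0, 0.8, 0, 0, 0, 0, 0, 0.8, 0, 0, 0, 0, 0, 0.8, 0, 0, 0, 0, 0, 0, 0, 0, 0, 0])

```text
time_s: 18.05
position: [0.596, -0.0873, 0.0958]
tool_rot: [[0.97, -0.003, 0.244], [-0.244, 0.001, 0.97], [-0.003, -1.0, 0.0]]
ft_force: [-5.9, 1.6, -1.9]
grip_width: 0.0105
```

```bash
python3 st.py
```

```text
t 18.05 x'y'z mm [-67.01  -0.91  95.76] gap 1.51 yaw -14.15 pitch -0.2 F [-6.13  0.09 -1.93] T [0.239 0.974 0.011]
```

move_arm(targets=[0, 0.6, 0, 0, 0, 0, 0, 0.6, 0, 0, 0, 0, 0, 0.5, 0, 0, 0, 0, 0, 0, 0, 0, 0, 0, 0, 0, 0, 0, 0, 0])

```text
time_s: 18.68
position: [0.596, -0.0873, 0.0941]
tool_rot: [[0.97, -0.003, 0.244], [-0.244, 0.001, 0.97], [-0.003, -1.0, 0.0]]
ft_force: [-5.5, 1.9, -1.7]
grip_width: 0.0099
```

```bash
python3 st.py
```

```text
t 18.68 x'y'z mm [-67.03  -0.92  94.14] gap 1.53 yaw -14.15 pitch -0.2 F [-5.8   0.44 -1.66] T [ 0.226  0.95  -0.008]
```

move_arm(targets=[0, 0.4, 0, 0, 0, 0, 0, 0.4, 0, 0, 0, 0, 0, 0, 0, 0, 0, 0, 0, 0, 0, 0, 0, 0, 0, 0, 0, 0, 0, 0])

```text
time_s: 19.3
position: [0.596, -0.0873, 0.0939]
tool_rot: [[0.97, -0.003, 0.244], [-0.244, 0.001, 0.97], [-0.003, -1.0, 0.0]]
ft_force: [-8.2, 1.6, 2.5]
grip_width: 0.0104
```

```bash
python3 st.py
```

```text
t 19.3 x'y'z mm [-67.04  -0.93  93.88] gap 1.54 yaw -14.15 pitch -0.17 F [-8.31 -0.43  2.5 ] T [ 0.276  1.162 -0.032]
```

move_arm(targets=[-0.3, 0.4, 0, 0, 0, 0, -0.3, 0.4, 0, 0, 0, 0, 0, 0, 0, 0, 0, 0, 0, 0, 0, 0, 0, 0, 0, 0, 0, 0, 0, 0])

```text
time_s: 19.92
position: [0.596, -0.0873, 0.0936]
tool_rot: [[0.97, -0.001, 0.244], [-0.244, 0.0, 0.97], [-0.001, -1.0, 0.0]]
ft_force: [-7.1, 2.5, 4.5]
grip_width: 0.0102
```

```bash
python3 st.py; python3 -c "
from h import *
for n in('scene','wrist'): cap(n,n+'6')
a=cv2.imread('pics/wrist4.png');b=cv2.imread('pics/wrist6.png')
c=np.hstack([a[130:260,160:360],b[130:260,160:360]]);cv2.imwrite('pics/cmp6.png',cv2.resize(c,None,fx=2,fy=4))
big('scene6',250,150,350,250,7)"
```

```text
t 19.93 x'y'z mm [-67.05  -0.94  93.61] gap 1.55 yaw -14.15 pitch -0.06 F [-7.48  0.7   4.49] T [0.243 0.897 0.002]
```

View pics/cmp6.png

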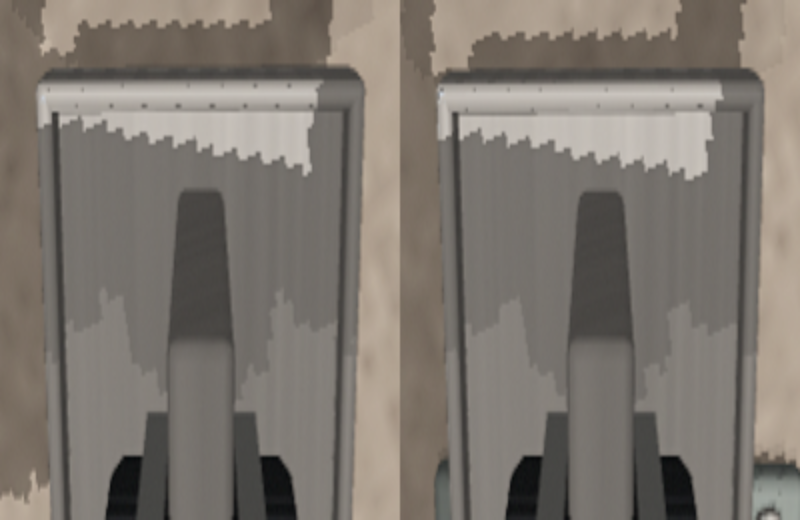

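View pics/scene6_c250_150.png

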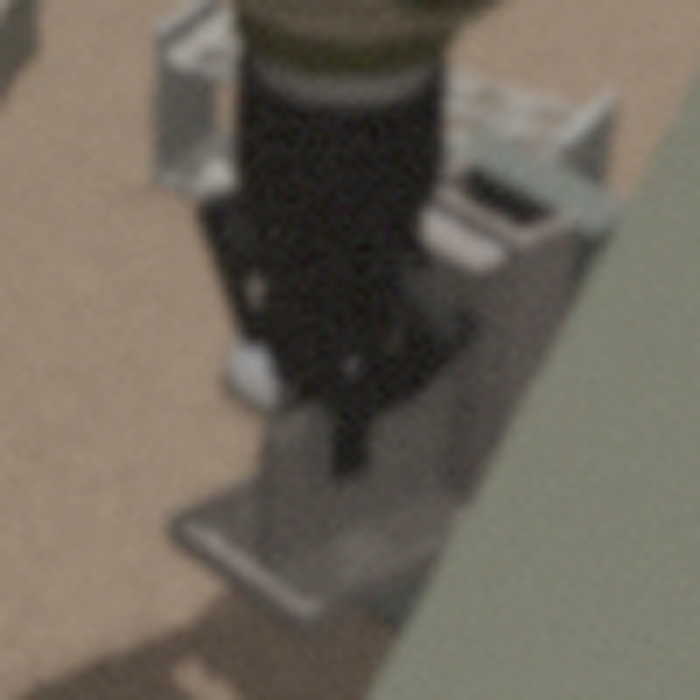

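move_arm(targets=[-0.2, 0.5, 0, 0, 0, 0, -0.2, 0.5, 0, 0, 0, 0, 0, 0.3, 0, 0, 0, 0, 0, 0, 0, 0, 0, 0, 0, 0, 0, 0, 0, 0])

```text
time_s: 20.65
position: [0.5961, -0.0874, 0.0931]
tool_rot: [[0.97, 0.001, 0.244], [-0.244, -0.0, 0.97], [0.001, -1.0, -0.0]]
ft_force: [-8.1, 2.3, 9.5]
grip_width: 0.0103
```

```bash
python3 st.py
```

```text
t 20.65 x'y'z mm [-66.9   -0.95  93.15] gap 1.4 yaw -14.14 pitch 0.06 F [-8.39  0.2   9.45] T [0.269 0.778 0.033]
```

It has reached a hard stop at 15.9 mm of travel. I'm relieving the load, then opening.

move_arm(targets=[-0.4, -0.5, 0, 0, 0, 0, -0.4, -0.5, 0, 0, 0, 0, -0.4, -0.5, 0, 0, 0, 0, 0, 0, 0, 0, 0, 0, 0, 0, 0, 0, 0, 0])

```text
time_s: 21.28
position: [0.5959, -0.0874, 0.0936]
tool_rot: [[0.97, 0.002, 0.245], [-0.245, -0.0, 0.97], [0.002, -1.0, 0.0]]
ft_force: [5.4, -0.1, 3.4]
grip_width: 0.0105
```

```bash
python3 st.py
```

```text
t 21.27 x'y'z mm [-67.14  -1.02  93.6 ] gap 1.64 yaw -14.16 pitch 0.13 F [5.25 1.27 3.38] T [ 0.107 -0.769  0.127]
```

Pulling back now meets +5 N, so the teeth are hooked behind the strip. I'm centring and then letting go.

move_arm(targets=[0.3, -0.3, 0, 0, 0, 0, 0.2, -0.2, 0, 0, 0, 0, 0, 0, 0, 0, 0, 0, 0, 0, 0, 0, 0, 0, 0, 0, 0, 0, 0, 0], squeeze=20)

```text
time_s: 21.9
position: [0.5959, -0.0874, 0.0937]
tool_rot: [[0.97, 0.001, 0.245], [-0.245, -0.0, 0.97], [0.001, -1.0, 0.0]]
ft_force: [4.9, 0.5, -0.4]
grip_width: 0.0104
```

```bash
python3 st.py
```

```text
t 21.9 x'y'z mm [-67.15  -1.06  93.7 ] gap 1.65 yaw -14.16 pitch 0.04 F [ 4.64  1.66 -0.41] T [ 0.08  -0.843  0.111]
```

move_arm(targets=[0, 0, 0, 0, 0, 0, 0, 0, 0, 0, 0, 0, 0, 0, 0, 0, 0, 0, 0, 0, 0, 0, 0, 0, 0, 0, 0, 0, 0, 0], hand=-0.3)

```text
time_s: 22.52
position: [0.5954, -0.0873, 0.0937]
tool_rot: [[0.97, -0.0, 0.245], [-0.245, 0.0, 0.97], [-0.0, -1.0, 0.0]]
ft_force: [-0.2, 0.2, -0.1]
grip_width: 0.03
```

```bash
python3 st.py; python3 -c "
from h import *
for n in('scene','wrist'): cap(n,n+'7')
a=cv2.imread('pics/wrist6.png');b=cv2.imread('pics/wrist7.png')
c=np.hstack([a[130:260,160:360],b[130:260,160:360]]);cv2.imwrite('pics/cmp7.png',cv2.resize(c,None,fx=2,fy=4))
big('scene7',250,150,350,250,7)"
```

```text
t 22.52 x'y'z mm [-67.63  -1.08  93.71] gap 2.13 yaw -14.16 pitch -0.02 F [-0.23  0.13 -0.11] T [0.054 0.013 0.02 ]
```

View pics/cmp7.png

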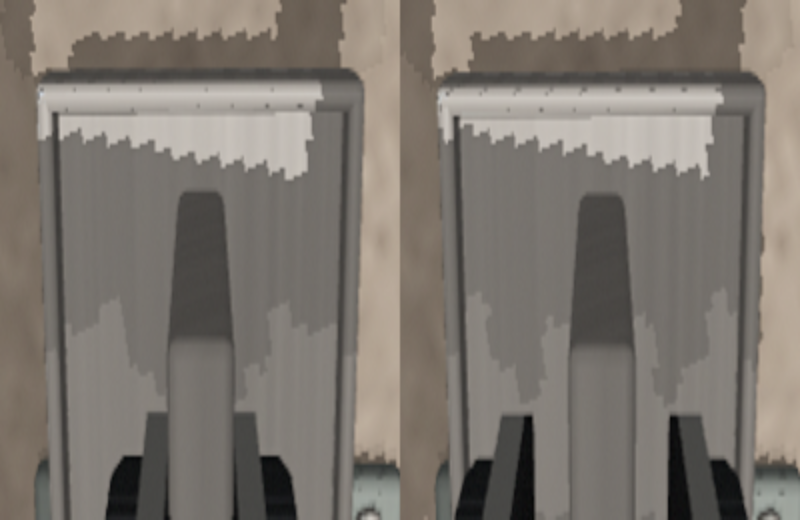

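View pics/scene7_c250_150.png

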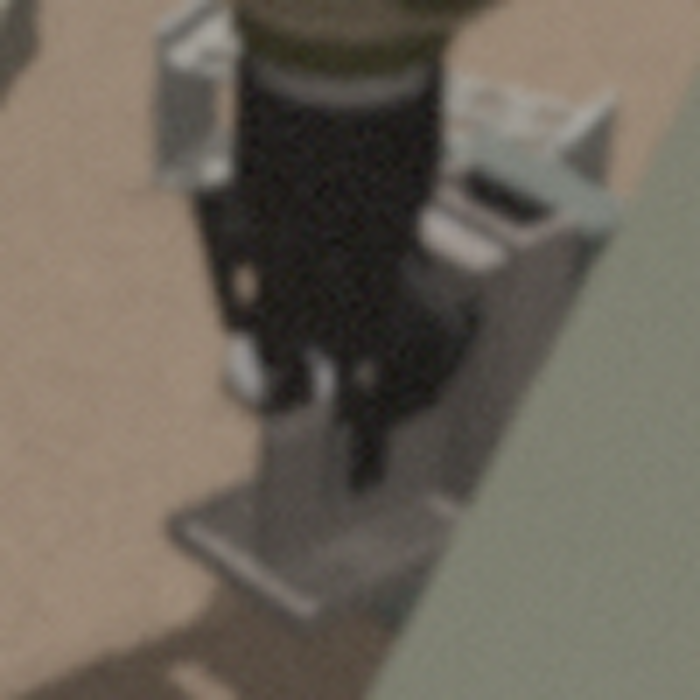

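The bracket stays put and level after release. I'm withdrawing straight up.

move_arm(targets=[0, -8, 0, 0, 0, 0, 0, -15, 0, 0, 0, 0, 0, -25, 0, 0, 0, 0, 0, -30, 0, 0, 0, 0, -10, -30, 0, 0, 0, 0])

```text
time_s: 23.25
position: [0.586, -0.085, 0.2038]
tool_rot: [[0.97, 0.001, 0.245], [-0.245, -0.0, 0.97], [0.001, -1.0, -0.0]]
ft_force: [1.2, -0.6, 0.6]
grip_width: 0.03
```

move_arm(targets=[-30, -15, 0, 0, 0, 0, -40, -15, 0, 0, 0, 0, -40, -10, 0, 0, 0, 0, -40, 0, 0, 0, 0, 0, -30, 0, 0, 0, 0, 0])

```text
time_s: 23.88
position: [0.4098, -0.0404, 0.243]
tool_rot: [[0.97, 0.002, 0.244], [-0.244, -0.001, 0.97], [0.002, -1.0, -0.0]]
ft_force: [0.4, 0.2, -0.3]
grip_width: 0.0301
```

```bash
python3 st.py; python3 -c "
from h import *
for n in('scene','top','wrist'): cap(n,n+'8')
big('scene8',250,150,350,250,7);big('top8',230,100,370,200,5)
d=load('top8');P=cloud(d);y=np.radians(-14.3);X=np.array([np.cos(y),np.sin(y),0]);Y=np.array([-np.sin(y),np.cos(y),0]);O=np.array([.6612,-.1030,0])
"
```

```text
t 23.88 x'y'z mm [-259.02   -1.45  243.01] gap 193.52 yaw -14.15 pitch 0.1 F [ 0.29  0.27 -0.31] T [-0.008 -0.012 -0.034]
```

View pics/scene8_c250_150.png

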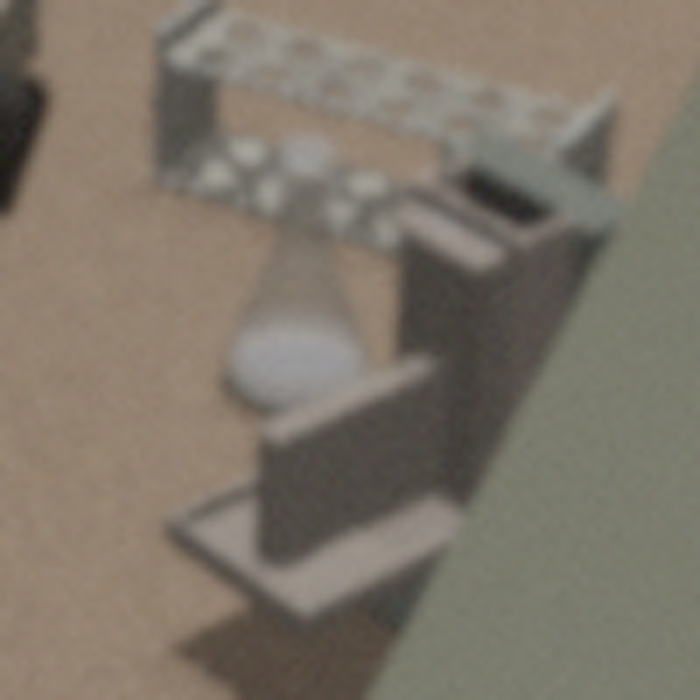

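View pics/top8.png

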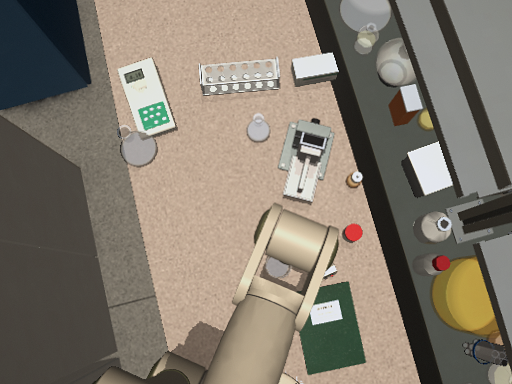

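View pics/wrist8.png

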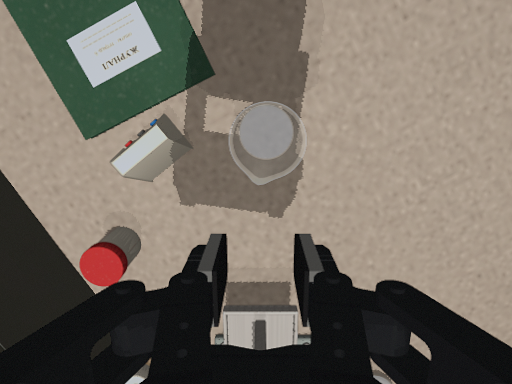

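The scene and top views show the bracket hanging on the upright, with the flange just under the strip top, and the glassware in its original places. A numeric check of height and level comes before handing in.

```bash
python3 - <<'E'
from h import *
d=load('top8');s=load('scene8')
y=np.radians(-14.3);X=np.array([np.cos(y),np.sin(y),0]);Y=np.array([-np.sin(y),np.cos(y),0]);O=np.array([.6612,-.1030,0])
for nm,dd in(('top',d),('scene',s)):
    P=cloud(dd).reshape(-1,3); L=np.stack([(P-O)@X,(P-O)@Y,P[:,2]],-1)*1000; L=L[np.isfinite(L[:,0])]
    def med(x0,x1,y0,y1,z0,z1):
        q=L[(L[:,0]>x0)&(L[:,0]<x1)&(L[:,1]>y0)&(L[:,1]<y1)&(L[:,2]>z0)&(L[:,2]<z1)]; return len(q),np.round(np.median(q,0),1) if len(q) else None
    print(nm,'flange',med(-14,-5,-20,18,150,185),'ribfront',med(-92,-70,-5,3,95,130),'ribrear',med(-50,-25,-5,3,95,130))
    for sg in((-35,-12),(10,33)):
        print('  tray front/rear',med(-103,-80,*sg,35,75),med(-45,-20,*sg,35,75))
a=load('top0');m=np.abs(a['pixels'].astype(int)-d['pixels']).sum(-1)
for n,(u,v) in dict(flask=(258,128),drop=(354,180),jar=(353,232)).items(): print(n,m[v-12:v+12,u-12:u+12].mean().round(1))
print('beaker/jar/drop wrist', env.observe()['time_s'])
E
```

```text
top flange (54, array([ -9.1,  -2.5, 169.2])) ribfront (30, array([-81.7,  -1.1, 115.1])) ribrear (32, array([-36.7,  -1.2, 115. ]))
  tray front/rear (75, array([-91.2, -23.4,  55.9])) (78, array([-31.8, -23.8,  55.3]))
  tray front/rear (77, array([-90.8,  21.4,  55.4])) (78, array([-32.7,  21.7,  55.3]))
scene flange (62, array([ -9. ,  -0.8, 158.9])) ribfront (20, array([-80.3,  -2.9, 116.9])) ribrear (21, array([-39.6,  -1.1, 117.4]))
  tray front/rear (31, array([-90.9, -20.3,  57.2])) (37, array([-31.5, -21.6,  57.2]))
  tray front/rear (31, array([-91.9,  23.1,  57.4])) (0, None)
flask 2.1
drop 2.2
jar 2.2
beaker/jar/drop wrist 24.025
```

```bash
python3 -c "
from rig import env
print(env.close_job())"
```

```text
the job is handed in; nothing more can be done
None
```

The bracket is hooked into both slots of the upright, pressed home and level, and released. I handed the job in at about 24 s, with the arm withdrawn and touching nothing.

**What I did:**
- I gripped the rib about 3 mm forward of the grip point, to leave room between the gripper body and the flange.
- A tilted wrist view showed the slots about 1.5 mm to the −y side. I aimed 1.1 mm to that side, allowing for the camera's bias.
- The claws went in with no contact until the rear face met the strip, at about 4.5 N.
- I pressed down to a hard stop after about 15.9 mm at the tool, against the expected 15.5 mm. The catch resisted with about 8 N beyond the weight, then eased.
- The highest force readings at the wrist were about 10 N sideways and 9.5 N up.

**Last checks, after letting go:**

| Part of bracket | Top camera (mm) | Scene camera (mm) | Expected (mm) |
|---|---|---|---|
| Tray floor | 55.3–55.9 | 57.2–57.4 | 56 |
| Rib top | 115 | 117 | 116 |
| Flange top | 169.2 | 158.9 | 170 |

- **Level:** the tray and rib heights show no tilt beyond about 0.6 mm.
- **Hooked:** pulling back before release met about 5 N, so the teeth were behind the strip.
- **Surroundings:** the flask, dropper bottle and jar look unchanged in the top view. The beaker was standing in the last wrist view, but I did not measure its position.

**What disagreed or stayed uncertain:**
- The scene camera's flange height does not match. That sample probably took in part of the plate's front face, because its picture shows the flange just below the strip top.
- I felt no distinct click; the force fell off gradually past the 7 mm point.
- At release the rear face sat an estimated 1–1.7 mm in front of the strip, within the 0–2 mm allowed.

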